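# Deburr the wide bore of a rack foot plate

## Robot

A 6-joint arm with a two-finger parallel gripper is mounted at the origin on the work surface. World frame = base frame: x ahead of the robot, y to its left, z up, the work surface at z = 0. Lengths are in m, angles in rad, forces in N, time in s.
With the tool pointing down it reaches from about 0.25 to 0.85 m from the base axis. Payload 12.5 kg.
Tool frame: the origin (TCP) lies at the very end of the fingers, on their centre line; the grasp point (between the pads) lies 19 mm behind it (robot.hold_point_z is the distance from the TCP to the grasp point, in m); x points along the fingers, z is the direction in which the jaws open and shut, and the axes are right-handed (so a half turn about x gives the same grasp; the last joint's range is limited). The gripper opens to 93 mm and grips with 3 to 60 N. Pads are 15 mm wide; open, the fingers measure 128 mm over their backs; the gripper's body (75 mm by 188 mm) begins 65 mm behind the grasp point.
Start: joints at [-1.396, 0.351, 1.652, -0, 1.139, -0.085], TCP at [0.141, -0.532, 0.219] pointing down, gripper open.
Joint ranges: [-2.75, 2.75], [-0.79, 2.1], [0.01, 2.65], [-1.57, 4.71], [0.07, 3.14], [-2.87, 2.87]. Speed limits (rad/s): [2.22, 2.22, 2.79, 3.14, 3.14, 3.14].

## Interface

Orientations are given as a rotation vector (axis times angle).
In Python, from plant import status, eyes, ticket, robot gives the robot as it stands.
- The arm moves only by the tool arm_command, never from a script. Its argument "moves" is a list of rows, each a list of 3 entries, a list of its own where there are three numbers: the shift along the tool's x, y, z in cm, then the turn, a rotation vector about the tool's x, y, z in degrees, then the opening, from -1 (shut) to 1 (fully open). A call has 1 to 10 rows; each row shifts and turns the commanded pose from where the row before left it, along the tool's axes as they then stand; what a row does not reach is not made up. A row lasts 1/8 s, in which the tool goes at most 62.5 mm and 10.7 degrees, less where a joint would pass 70% of its speed; a pose out of reach is approached as far as the arm can. A call with a gripper value outside its range is refused whole. The fingers move at their own pace and stop on an object; "grip_force" is the grip in N (left out, the last holds). Time passes only in rows, so rows that do not move let the fingers close. It gives the time, the measured TCP pose, the force and the opening at its end, in the units of the state.
- status.get_obs(): the state, without advancing time (a new reading comes with each control period).
- eyes.camera(name): name is "side" or "top"; returns the picture (480x640x3 uint8, red, green, blue); there is no depth.
- eyes.camera_info(name): a dict with "fx", "fy", "cx", "cy" (pixels), "k1" (the pictures are not rectified: a ray, as slopes to the right and down, at radius r is drawn at 1 + k1 r^2 times it, then the intrinsics apply), "eye" and "attitude" of the camera in the world. Camera axes: x right, y down, z forward; pixel columns grow to the right and rows downward; lengths in m; the calibration is good to about 2 mm. A picture is of the moment at which its call begins. camera_info takes no time and is no camera call.
- ticket.hand_in(): hands the job in, once; it reports no verdict.
The state is a dict: "time": time; "qpos": joint angles; "qd": joint speeds; "effort": joint torques, N m; "tool_pos": TCP position; "orientation": TCP orientation; "force": force on the tool from outside, world axes, zero at the start; "ft_torque": the same for the moment, N m; "width": opening from 0.0 (shut) to 1.0 (fully open).
Only numpy, scipy, OpenCV 4.12 (cv2) and the standard library are available. Lean on these libraries where they do the work, as an engineer would, in place of code of your own. Each camera call takes 0.05 s, during which the arm holds its last target. There are 200 camera calls.

## Task

Take the deburring tool out of its wooden stand and set its blade down on the edge of the wide hole in the steel plate, at the point of the edge nearest the small bolt hole. Run the blade clockwise (seen from above) all the way round the edge back to that point, keeping it lightly pressed on the edge without lifting it on the way; then lift it off and put the tool back in its stand, hanging upright by its guard, and let go.

Things in the scene. Friction and masses are not known exactly. Their poses are not given: they have to be found in the camera images.
- tool: deburring tool, 150 mm long, 0.2 to 0.3 kg, upright: square black handle 24 x 24 mm on a round steel hand guard 54 mm wide, 8 mm thick, sprung blade below. Origin: on the tool's axis at the guard's underside, which rests on the stand's top. z up along the handle, which spans z = 8 to 100 mm (grip at about 60); x, y square to its faces. The blade's tip is 50 mm below the origin
- blade: the tool's blade: a round cutter head 24 mm wide, tapering at 45 degrees over its last 6 mm to a flat tip 12 mm wide. It springs straight up into the tool by up to 14 mm: 1.2 N to start, then 0.3 N per mm; pressed in about 6 mm is right. It works with its axis over the hole's edge or a few mm inside. Origin: centre of the flat tip; z up along the tool
- plate: fixed steel plate 130 mm square on a 30 mm wooden board, top at z = 42 mm, with a central hole 67 mm wide, 12 mm deep; 4 mm high screw heads at the corners. Origin: under the hole's centre at the board's underside. x points to the small bolt hole (15 mm, centre at x = 51 mm), z up; clockwise is +x, -y, -x, +y. Not the like plate with a 31 mm central hole
- stand: the tool's stand, fixed: a wooden block 90 x 90 x 60 mm with an upright through hole 36 mm wide in its middle, in which the tool hangs by its guard. Origin: centre of its underside; z up, top at z = 60 mm. The tool must rise 50 mm for the blade to clear the hole
Mind the look-alikes: they are no part of the job. Leave any green or pink look-alike of the tool alone.

How it is judged:
By the outcome, as a careful person would: the job done as asked, in the order asked, and still so for the second after the job is handed in, with the robot touching nothing.
It also fails if it takes over 64 s, if anything falls off the work surface, if the arm or the gripper's body presses on something with over 40 N, if the wrist force passes 120 N, or if a joint passes its speed limit or range.

## Working session

There is one attempt and no reset: what is moved stays moved. The work goes in short steps, Python scripts to look and compute and a tool call to move; the robot and the scene stay as the last step left them, time stands still between calls to the robot, and variables do not carry over. Pictures are saved under pics/ and viewed, about 8 in all and at most 12, crops included, and the job is handed in when it is done.

Besides the shell and the picture viewer there is one more tool, called as name(argument=value, ...), one argument or row to a line, values as JSON. arm_command: Moves the arm, as the interface text tells. Its arguments: {"type":"object","properties":{"moves":{"type":"array"},"grip_force":{"type":"number"}},"required":["moves"]}

```bash
mkdir -p pics; ls; python3 - <<'E'
from plant import status, eyes, ticket, robot
import cv2
for n in("side","top"):
    cv2.imwrite(f"pics/{n}0.png",eyes.camera(n)[:,:,::-1]); print(eyes.camera_info(n))
print(status.get_obs(), robot.hold_point_z)
E
```

```text
pics
{'fx': 474.21165814323655, 'fy': 474.21165814323655, 'cx': 321.0935174605175, 'cy': 243.9220890451129, 'k1': 0.044430177915417896, 'eye': array([ 0.44894945, -0.70019802,  0.5908259 ]), 'attitude': array([-2.20156315,  0.13405275, -0.07789184])}
{'fx': 467.28158902516833, 'fy': 467.28158902516833, 'cx': 317.9586023748402, 'cy': 239.28806030829261, 'k1': -0.050947202513502494, 'eye': array([0.45599932, 0.0248113 , 0.80573195]), 'attitude': array([-2.12828697,  2.18456454, -0.16824794])}
{'time': 0.1, 'qpos': array([-1.39560519e+00,  3.51191571e-01,  1.65235586e+00,  1.94662335e-06,
        1.13907787e+00, -8.46077231e-02]), 'qd': array([ 0.00100732, -0.00122833, -0.0009678 ,  0.00174861, -0.00054998,
        0.00061958]), 'effort': array([ 5.63063295e-04, -4.98032141e+01, -2.85702592e+01,  7.00008986e-02,
        2.39165925e-02, -4.44075624e-05]), 'tool_pos': array([ 0.14125538, -0.53123729,  0.21815182]), 'orientation': array([ 1.01640798,  1.32174603, -1.01524528]), 'force': array([-0.27992871, -0.27875151, -0.22688894]), 'ft_torque': array([ 0.0291093 ,  0.00583203, -0.05337691]), 'width': 0.9976095176477542} 0.0188
```

View pics/top0.png

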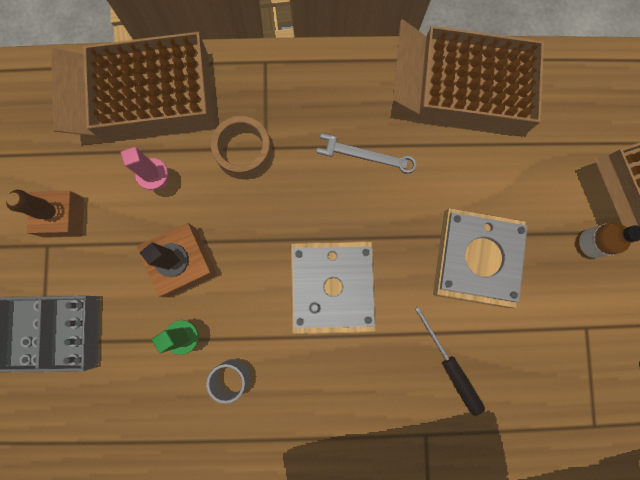

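View pics/side0.png

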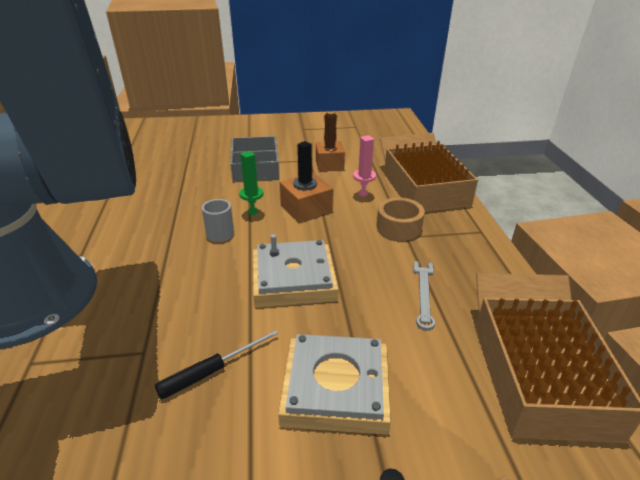

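```bash
cat > h.py <<'E'
import numpy as np, cv2
from scipy.spatial.transform import Rotation as R
from plant import status, eyes, ticket, robot
def cam(n):
    i=eyes.camera_info(n); return i,R.from_rotvec(i["attitude"]).as_matrix()
def ray(n,u,v):
    i,M=cam(n); K=np.array([[i["fx"],0,i["cx"]],[0,i["fy"],i["cy"]],[0,0,1]])
    p=cv2.undistortPoints(np.array([[[u,v]]],float),K,np.array([i["k1"],0,0,0,0]))[0,0]
    return np.array(i["eye"]),M@np.r_[p,1]
def onz(n,u,v,z):
    e,d=ray(n,u,v); return e+d*(z-e[2])/d[2]
def proj(n,P):
    i,M=cam(n); c=(np.asarray(P)-i["eye"])@M; s=c[:,:2]/c[:,2:]
    s=s*(1+i["k1"]*(s**2).sum(1,keepdims=True))
    return s*i["fx"]+[i["cx"],i["cy"]]
def crop(img,u,v,w,h,k): return cv2.resize(img[v:v+h,u:u+w],None,fx=k,fy=k,interpolation=cv2.INTER_CUBIC)
E
python3 - <<'E'
from h import *
t=cv2.imread("pics/top0.png");s=cv2.imread("pics/side0.png")
a=np.hstack([crop(t,430,205,100,100,4),crop(t,125,215,100,100,4)])
cv2.imwrite("pics/c_top.png",a)
a=np.hstack([crop(s,275,325,120,110,3),crop(s,255,130,120,110,3)])
cv2.imwrite("pics/c_side.png",a)
E
```

```text
(no output)
```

View pics/c_top.png

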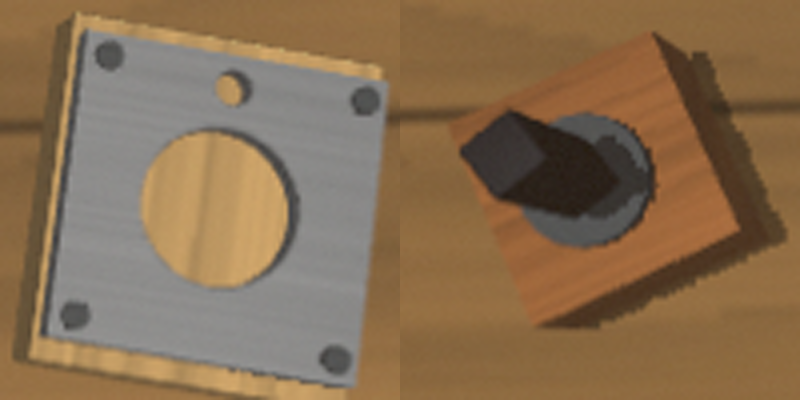

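View pics/c_side.png

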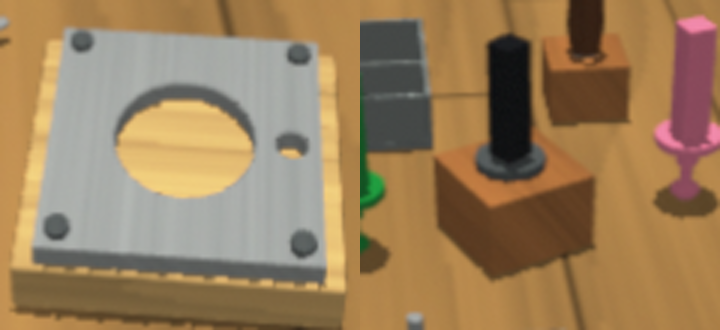

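```bash
cat > fit.py <<'E'
from h import *
from scipy.optimize import least_squares
def px(P,u0,v0,k,off=0): P=np.array(P,float); P[:,0]-=off; return (P+.5)/k-.5+[u0,v0]
def W(q,L): c,s=np.cos(q[2]),np.sin(q[2]); L=np.array(L,float); return np.c_[L[:,:2]@np.array([[c,s],[-s,c]])+q[:2],L[:,2]]
tp=lambda P:px(P,430,205,4); ts=lambda P:px(P,125,215,4,400)
sp=lambda P:px(P,275,325,3); ss=lambda P:px(P,255,130,3,360)
def fit(name,obs,q0):
    def f(q): return np.concatenate([(proj(n,W(q,L))-P).ravel() for n,P,L in obs])
    r=least_squares(f,q0,loss="soft_l1"); print(name,r.x,"rms px",np.sqrt(np.mean(f(r.x)**2))); return r.x
a=.065;z=.042
# order: image top-left, top-right, bottom-right, bottom-left (top view); world up = +x(plate)
C=[(a,a,z),(a,-a,z),(-a,-a,z),(-a,a,z)]
ptop=("top",tp([(88,30),(388,84),(354,386),(42,336)]),C)
# side view order matched to C: side right = +x, side top = +y
pside=("side",sp([(318,42),(325,268),(34,250),(66,29)]),C)
H=[(.051,0,.042)]
b=("top",tp([(234,88)]),H); b2=("side",sp([(292,145)]),H)
def screws(n,P): # centre from square of screws
    return (n,P.mean(0)[None],[(0,0,.046)])
s1=screws("top",tp([(109,55),(365,101),(335,359),(75,315)])); s2=screws("side",sp([(82,41),(298,54),(303,243),(56,226)]))
q0=[.42,-.28,0]
fit("plate top",[ptop,b,s1],q0);fit("plate side",[pside,b2,s2],q0);fit("plate both",[ptop,pside,b,b2,s1,s2],q0)
for n,c in(("top",tp([(219.5,208.5)])[0]),("side",sp([(185,141)])[0])): print("hole",n,onz(n,*c,.042))
a=.045;z=.06
C=[(a,a,z),(a,-a,z),(-a,-a,z),(-a,a,z)]
st=("top",ts([(450,127),(653,32),(740,231),(537,327)]),C)
sd=("side",ss([(527,133),(593,180),(487,206),(436,158)]),C)
q0=[.44,.3,.4]
fit("stand top",[st],q0);fit("stand side",[sd],q0);fit("stand both",[st,sd],q0)
a=.012;z=.16
C=[(a,a,z),(a,-a,z),(-a,-a,z),(-a,a,z)]
th=("top",ts([(461,152),(510,109),(546,156),(508,201)]),C)
fit("handle top",[th],[.44,.3,.6])
print("guard", onz("top",*ts([(590,180)])[0],.068))
print("handle top side", onz("side",*ss([(509,41)])[0],.16))
E
python3 fit.py
```

```text
plate top [ 0.5271993  -0.26473733 -0.20150141] rms px 0.3706777736968962
plate side [ 0.52964972 -0.26640191 -0.19322638] rms px 0.8628477176154634
plate both [ 0.52866678 -0.26564675 -0.196951  ] rms px 0.9553815091588368
hole top [ 0.52682259 -0.26499025  0.042     ]
hole side [ 0.52937371 -0.26769555  0.042     ]
stand top [0.53408964 0.24388727 0.4210966 ] rms px 0.3448049319413389
stand side [0.53430466 0.24088361 0.42228992] rms px 1.1232139017628309
stand both [0.53419458 0.24368111 0.422417  ] rms px 0.8736058975282271
handle top [0.53276226 0.24516409 0.74813974] rms px 1.0074338513080066
guard [0.53265266 0.24343066 0.068     ]
handle top side [0.53516656 0.24740682 0.16      ]
```

```bash
python3 - <<'E'
from h import *
o=status.get_obs(); M=R.from_rotvec(o["orientation"]).as_matrix(); print(M.round(3))
yaw=np.arctan2(M[1,2],M[0,2]); print("jaw yaw",np.degrees(yaw))
for k in range(4):
    d=(np.degrees(.748-yaw)+90*k+180)%360-180
    print("world yaw turn",d)
print("shift in tool axes cm",M.T@(np.array([.5335,.2445,.30])-o["tool_pos"])*100)
E
```

```text
[[-0.     0.966  0.257]
 [ 0.001  0.257 -0.966]
 [-1.     0.    -0.001]]
jaw yaw -75.11466572157826
world yaw turn 117.97190879736382
world yaw turn -152.02809120263618
world yaw turn -62.028091202636176
world yaw turn 27.971908797363767
shift in tool axes cm [ -8.11290139  57.83644552 -64.90269277]
```

arm_command(
  moves=[
    [[-2.7, 0, 0], [-9.3, 0, 0], 0.1],
    [[-2.7, 0, 0], [-9.3, 0, 0], 0.1],
    [[-2.7, 0, 0], [-9.4, 0, 0], 0.1],
    [[0, 0, 0], [0, 0, 0], 0.1],
  ],
)

```text
time: 0.6
tool_pos: [0.1414, -0.5321, 0.3009]
orientation: [0.641, 1.472, -0.645]
force: [-0.5, -0.6, -0.8]
width: 0.616
```

```bash
cat > d.py <<'E'
import sys
from h import *
o=status.get_obs(); M=R.from_rotvec(o["orientation"]).as_matrix()
print(o["time"],o["tool_pos"],o["qpos"].round(3),o["width"],o["force"].round(2)); print(M.round(4).tolist(),"jaw",np.degrees(np.arctan2(M[1,2],M[0,2])))
if len(sys.argv)>3: print("shift cm",M.T@(np.array(sys.argv[1:4],float)-o["tool_pos"])*100)
E
python3 d.py .5335 .2445 .30
```

```text
0.6 [ 0.14142189 -0.53209116  0.30089711] [-1.396  0.279  1.545  0.     1.316 -0.573] 0.6161467983295905 [-0.54 -0.57 -0.82]
[[0.0005, 0.7331, 0.6801], [-0.0028, 0.6801, -0.7331], [-1.0, -0.0015, 0.0024]] jaw -47.15089337875569
shift cm [ -0.10798547  81.55865821 -30.27164405]
```

arm_command(
  moves=[
    [[0, 4.5, -1.7], [0, 0, 0], 0.1],
    [[0, 4.5, -1.7], [0, 0, 0], 0.1],
    [[0, 4.5, -1.7], [0, 0, 0], 0.1],
    [[0, 4.5, -1.7], [0, 0, 0], 0.1],
    [[0, 4.5, -1.7], [0, 0, 0], 0.1],
    [[0, 4.5, -1.7], [0, 0, 0], 0.1],
    [[0, 4.5, -1.7], [0, 0, 0], 0.1],
    [[0, 4.5, -1.7], [0, 0, 0], 0.1],
    [[0, 4.5, -1.7], [0, 0, 0], 0.1],
  ],
)

```text
time: 1.72
tool_pos: [0.334, -0.1421, 0.2985]
orientation: [0.646, 1.474, -0.646]
force: [0.3, -0.8, 0.1]
width: 0.551
```

arm_command(
  moves=[
    [[0, 4.5, -1.7], [0, 0, 0], 0.1],
    [[0, 4.5, -1.7], [0, 0, 0], 0.1],
    [[0, 4.5, -1.7], [0, 0, 0], 0.1],
    [[0, 4.5, -1.7], [0, 0, 0], 0.1],
    [[0, 4.5, -1.7], [0, 0, 0], 0.1],
    [[0, 4.5, -1.7], [0, 0, 0], 0.1],
    [[0, 4.5, -1.7], [0, 0, 0], 0.1],
    [[0, 4.5, -1.7], [0, 0, 0], 0.1],
    [[0, 0, 0], [0, 0, 0], 0.1],
  ],
)

```text
time: 2.85
tool_pos: [0.5052, 0.2028, 0.2974]
orientation: [0.642, 1.476, -0.645]
force: [-0.3, -0.7, -0.3]
width: 0.552
```

```bash
python3 d.py .5335 .2445 .185
```

```text
2.85 [0.50522227 0.20279837 0.29737256] [0.296 0.272 1.562 0.    1.31  1.119] 0.5523014287287202 [-0.31 -0.74 -0.28]
[[-0.0027, 0.7334, 0.6798], [-0.0006, 0.6798, -0.7334], [-1.0, -0.0023, -0.0014]] jaw -47.174981069330045
shift cm [11.22728592  4.9350668  -1.12055878]
```

arm_command(
  moves=[
    [[2.0, 2.4, -0.5], [0, 0, 0], 0.1],
    [[4.6, 2.5, -0.6], [0, 0, 0], 0.1],
    [[4.6, 0, 0], [0, 0, 0], 0.1],
    [[0, 0, 0], [0, 0, 0], 0.1],
    [[0, 0, 0], [0, 0, 0], 0.1],
  ],
)

```text
time: 3.48
tool_pos: [0.5341, 0.2419, 0.1892]
orientation: [0.645, 1.472, -0.643]
force: [0.2, 1.0, -0.0]
width: 0.547
```

```bash
python3 d.py .5335 .2445 .101; python3 - <<'E'
from h import *
t=eyes.camera("top")[:,:,::-1].copy();s=eyes.camera("side")[:,:,::-1].copy()
cv2.imwrite("pics/t1.png",t);cv2.imwrite("pics/s1.png",s)
cv2.imwrite("pics/c1.png",np.hstack([crop(t,105,205,100,100,4),crop(s,260,100,100,100,4)]))
E
```

```text
3.475 [0.53406999 0.24189789 0.18920299] [ 0.346  0.446  1.587 -0.     1.107  1.17 ] 0.5465119899778337 [ 0.24  1.03 -0.05]
[[0.0015, 0.7338, 0.6793], [0.0005, 0.6793, -0.7338], [-1.0, 0.0014, 0.0007]] jaw -47.20987660037356
shift cm [ 8.82032763  0.12241105 -0.23550692]
```

View pics/c1.png

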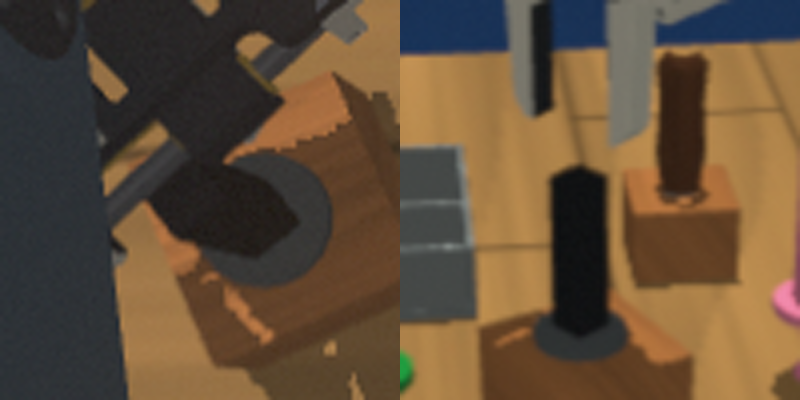

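arm_command(
  moves=[
    [[2.2, 0.1, -0.2], [0, 0, 0], 0.1],
    [[2.2, 0, 0], [0, 0, 0], 0.1],
    [[2.2, 0, 0], [0, 0, 0], 0.1],
    [[2.2, 0, 0], [0, 0, 0], 0.1],
    [[0, 0, 0], [0, 0, 0], 0.1],
    [[0, 0, 0], [0, 0, 0], 0.1],
  ],
)

```text
time: 4.32
tool_pos: [0.5338, 0.2446, 0.1013]
orientation: [0.644, 1.472, -0.641]
force: [0.7, -0.5, 1.0]
width: 0.548
```

arm_command(
  moves=[
    [[0, 0, 0], [0, 0, 0], -0.6],
    [[0, 0, 0], [0, 0, 0], -0.6],
    [[0, 0, 0], [0, 0, 0], -0.6],
    [[0, 0, 0], [0, 0, 0], -0.6],
    [[0, 0, 0], [0, 0, 0], -0.6],
    [[0, 0, 0], [0, 0, 0], -0.6],
  ],
  grip_force=40,
)

```text
time: 5.08
tool_pos: [0.533, 0.2444, 0.0998]
orientation: [0.643, 1.474, -0.642]
force: [-2.7, 0.1, 4.7]
width: 0.262
```

```bash
python3 d.py .5335 .2445 .101
```

```text
5.075 [0.53296027 0.24442601 0.0998446 ] [0.351 0.558 1.654 0.    0.929 1.173] 0.2622707948286851 [-2.7   0.08  4.68]
[[0.0, 0.7327, 0.6805], [0.0001, 0.6805, -0.7327], [-1.0, 0.0001, -0.0]] jaw -47.114800734672734
shift cm [-0.11553809  0.04458932  0.03130432]
```

arm_command(
  moves=[
    [[-1, 0, 0], [0, 0, 0], -0.6],
    [[-2, 0, 0], [0, 0, 0], -0.6],
    [[-2, 0, 0], [0, 0, 0], -0.6],
    [[-3, 0, 0], [0, 0, 0], -0.6],
    [[0, 0, 0], [0, 0, 0], -0.6],
    [[0, 0, 0], [0, 0, 0], -0.6],
  ],
)

```text
time: 5.82
tool_pos: [0.5325, 0.2442, 0.1785]
orientation: [0.642, 1.475, -0.643]
force: [-1.2, -1.0, -2.9]
width: 0.264
```

```bash
python3 d.py .5594 -.2723 .172
```

```text
5.825 [0.53245744 0.24416601 0.17853774] [ 0.351  0.458  1.596 -0.     1.089  1.173] 0.26441821547381983 [-1.16 -0.99 -2.87]
[[-0.0013, 0.7328, 0.6805], [-0.0005, 0.6805, -0.7328], [-1.0, -0.0013, -0.0005]] jaw -47.1194835612545
shift cm [  0.67578606 -33.16894393  39.67899061]
```

arm_command(
  moves=[
    [[0, -1.6, 1.9], [0, 0, 0], -0.6],
    [[0, -3.0, 3.6], [0, 0, 0], -0.6],
    [[0, -3.4, 4.1], [0, 0, 0], -0.6],
    [[0, -3.4, 4.1], [0, 0, 0], -0.6],
    [[0, -3.4, 4.1], [0, 0, 0], -0.6],
    [[0, -3.4, 4.1], [0, 0, 0], -0.6],
    [[0, -3.4, 4.1], [0, 0, 0], -0.6],
    [[0, -3.4, 4.1], [0, 0, 0], -0.6],
    [[0, -3.4, 4.1], [0, 0, 0], -0.6],
    [[0, -2.4, 2.8], [0, 0, 0], -0.6],
  ],
)

```text
time: 7.08
tool_pos: [0.5583, -0.2384, 0.1779]
orientation: [0.644, 1.476, -0.644]
force: [0.8, 0.5, -3.1]
width: 0.255
```

arm_command(
  moves=[
    [[0.7, -1.7, 2.6], [0, 0, 0], -0.6],
    [[0, 0, 0], [0, 0, 0], -0.6],
    [[0, 0, 0], [0, 0, 0], -0.6],
    [[0, 0, 0], [0, 0, 0], -0.6],
  ],
)

```text
time: 7.58
tool_pos: [0.5643, -0.266, 0.1725]
orientation: [0.642, 1.474, -0.642]
force: [-0.5, -0.5, -2.3]
width: 0.253
```

```bash
python3 d.py .5594 -.2723 .172;  python3 - <<'E'
from h import *
t=eyes.camera("top")[:,:,::-1].copy();s=eyes.camera("side")[:,:,::-1].copy()
cv2.imwrite("pics/t2.png",t);cv2.imwrite("pics/s2.png",s)
cv2.imwrite("pics/c2.png",np.hstack([crop(t,430,190,100,120,4),crop(s,290,280,100,120,4)]))
E
```

```text
7.575 [ 0.56427389 -0.2659771   0.1724514 ] [-0.515  0.531  1.494  0.     1.117  0.306] 0.2530044424280649 [-0.47 -0.47 -2.29]
[[-0.0004, 0.7321, 0.6812], [0.0003, 0.6812, -0.7321], [-1.0, -0.0001, -0.0005]] jaw -47.06120870317405
shift cm [ 0.04512609 -0.78753223  0.13089413]
```

View pics/c2.png

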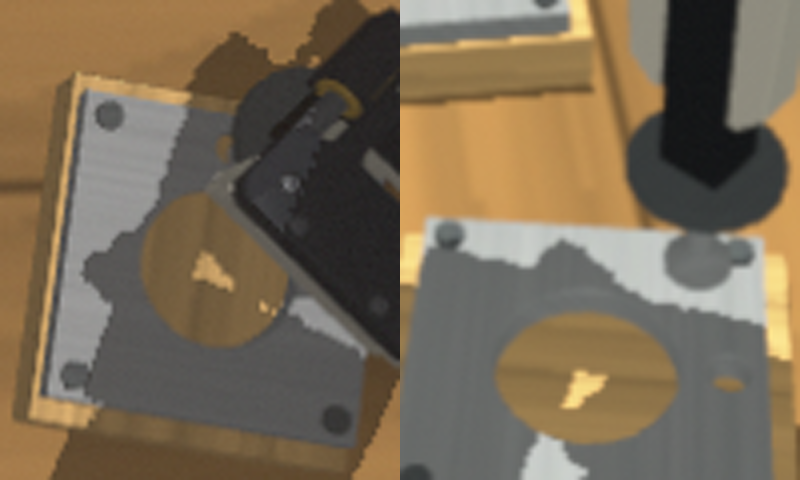

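```bash
python3 - <<'E'
from h import *
o=status.get_obs();p=o["tool_pos"];a=np.linspace(0,2*np.pi,73)
zo=p[2]-.0398
def circ(n,c,r,z):
    q=proj(n,np.c_[c[0]+r*np.cos(a),c[1]+r*np.sin(a),0*a+z])
    off=[(430,190,0),(290,280,400)][n=="side"]
    q=(q-[off[0],off[1]]+.5)*4-.5+[off[2],0]
    return n,r,z.round(3),"u",q[:,0].min().round(1),q[:,0].max().round(1),"v",q[:,1].min().round(1),q[:,1].max().round(1)
for n in("side","top"):
    print(circ(n,p,.027,zo));print(circ(n,p,.027,zo+.008));print(circ(n,p,.012,zo-.044));print(circ(n,p,.006,zo-.05))
    print("hole",circ(n,(.528,-.266),.0335,np.float64(.042)))
E
```

```text
('side', 0.027, np.float64(0.133), 'u', np.float64(616.2), np.float64(779.6), 'v', np.float64(118.8), np.float64(237.7))
('side', 0.027, np.float64(0.141), 'u', np.float64(617.0), np.float64(781.7), 'v', np.float64(101.8), np.float64(220.3))
('side', 0.012, np.float64(0.089), 'u', np.float64(655.2), np.float64(724.9), 'v', np.float64(240.1), np.float64(293.6))
('side', 0.006, np.float64(0.083), 'u', np.float64(671.7), np.float64(706.4), 'v', np.float64(265.0), np.float64(291.7))
hole ('side', 0.0335, np.float64(0.042), 'u', np.float64(488.6), np.float64(676.2), 'v', np.float64(291.6), np.float64(444.1))
('top', 0.027, np.float64(0.133), 'u', np.float64(232.9), np.float64(375.6), 'v', np.float64(70.8), np.float64(214.6))
('top', 0.027, np.float64(0.141), 'u', np.float64(241.0), np.float64(385.3), 'v', np.float64(66.4), np.float64(211.7))
('top', 0.012, np.float64(0.089), 'u', np.float64(228.8), np.float64(288.6), 'v', np.float64(131.1), np.float64(191.4))
('top', 0.006, np.float64(0.083), 'u', np.float64(238.1), np.float64(267.7), 'v', np.float64(148.7), np.float64(178.5))
hole ('top', 0.0335, np.float64(0.042), 'u', np.float64(142.2), np.float64(300.7), 'v', np.float64(185.9), np.float64(346.3))
```

```bash
python3 - <<'E'
from h import *
o=status.get_obs();p=o["tool_pos"];a=np.linspace(0,2*np.pi,145);zo=p[2]-.0398
out=[]
for n,f,u0,v0,w,h,k in(("side","s2",308,310,84,88,6),("top","t2",455,200,49,88,6)):
    im=crop(cv2.imread(f"pics/{f}.png"),u0,v0,w,h,k)
    for c,r,z,col in((p,.027,zo,(0,255,0)),(p,.012,zo-.044,(0,255,0)),(p,.006,zo-.05,(0,255,0)),((.528,-.266),.0335,.042,(0,0,255)),((.528,-.266),.0335,.03,(255,0,255))):
        q=proj(n,np.c_[c[0]+r*np.cos(a),c[1]+r*np.sin(a),0*a+z]); q=((q-[u0,v0]+.5)*k-.5).round().astype(np.int32)
        cv2.polylines(im,[q],True,col,1)
    out.append(im)
a=np.hstack(out);print(a.shape);cv2.imwrite("pics/ov.png",a)
E
```

```text
(528, 798, 3)
```

View pics/ov.png

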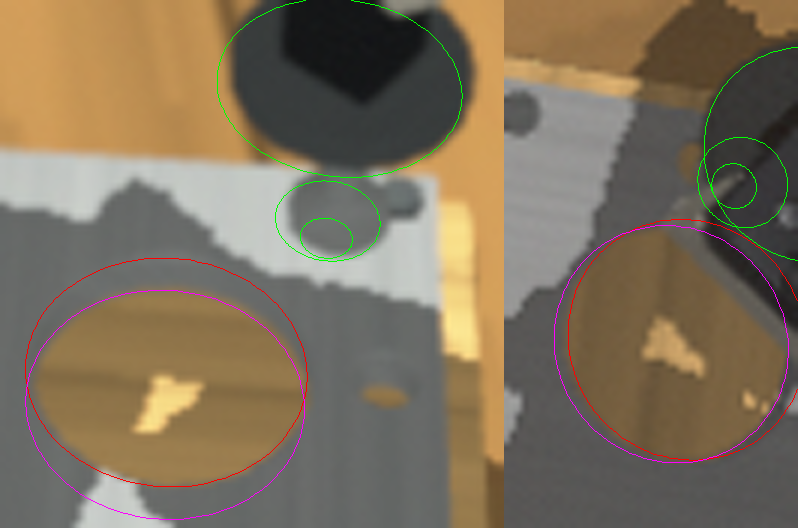

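```bash
python3 d.py .5579 -.2722 .140
```

```text
7.675 [ 0.56439925 -0.26617915  0.17272179] [-0.515  0.531  1.494  0.     1.117  0.306] 0.25478617837899403 [ 0.14  0.6  -1.58]
[[0.0, 0.7321, 0.6812], [0.0001, 0.6812, -0.7321], [-1.0, 0.0001, -0.0]] jaw -47.06301063380063
shift cm [ 3.27211201e+00 -8.86196898e-01 -1.85164375e-03]
```

Move to above the start, keep the tip about 8 mm above the plate, and check.

arm_command(
  moves=[
    [[0, -0.9, 0], [0, 0, 0], -0.6],
    [[1.0, 0, 0], [0, 0, 0], -0.6],
    [[1.2, 0, 0], [0, 0, 0], -0.6],
    [[1.0, 0, 0], [0, 0, 0], -0.6],
    [[0, 0, 0], [0, 0, 0], -0.6],
    [[0, 0, 0], [0, 0, 0], -0.6],
    [[0, 0, 0], [0, 0, 0], -0.6],
  ],
)

```text
time: 8.55
tool_pos: [0.5579, -0.2732, 0.141]
orientation: [0.642, 1.473, -0.642]
force: [0.4, 0.2, -1.9]
width: 0.259
```

```bash
python3 d.py .5579 -.2722 .126;  python3 - <<'E'
from h import *
F=[status.get_obs()["force"]]
for _ in range(3): s=eyes.camera("side")[:,:,::-1].copy(); F.append(status.get_obs()["force"])
print(np.mean(F,0),np.std(F,0))
cv2.imwrite("pics/s3.png",s); cv2.imwrite("pics/c3.png",crop(s,290,300,110,100,6))
E
```

```text
8.55 [ 0.55793427 -0.27315151  0.14104536] [-0.53   0.561  1.529  0.     1.051  0.292] 0.2585471896456021 [ 0.37  0.18 -1.86]
[[0.0006, 0.7327, 0.6805], [-0.0003, 0.6805, -0.7327], [-1.0, 0.0002, 0.0007]] jaw -47.114373344198164
shift cm [ 1.50450063  0.06191965 -0.07305302]
[-0.24933665  0.20475194 -2.53058743] [0.55060375 0.88261044 0.59518889]
```

View pics/c3.png

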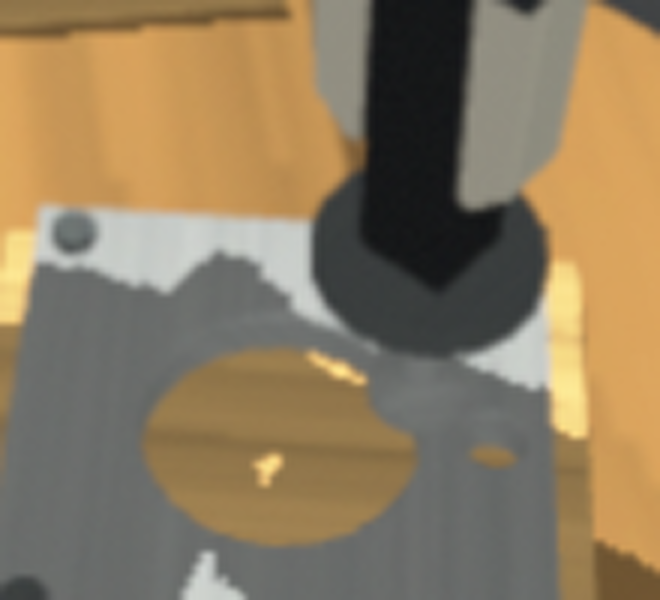

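arm_command(
  moves=[
    [[0.6, 0.05, -0.05], [0, 0, 0], -0.6],
    [[0.5, 0, 0], [0, 0, 0], -0.6],
    [[0.4, 0, 0], [0, 0, 0], -0.6],
    [[0, 0, 0], [0, 0, 0], -0.6],
    [[0, 0, 0], [0, 0, 0], -0.6],
  ],
)

```text
time: 9.32
tool_pos: [0.5578, -0.2723, 0.1258]
orientation: [0.643, 1.474, -0.642]
force: [-0.0, 0.2, 0.9]
width: 0.255
```

```bash
python3 d.py .5579 -.2722 .126;  python3 - <<'E'
from h import *
F=[status.get_obs()["force"]]
for _ in range(8): s=eyes.camera("side")[:,:,::-1].copy(); F.append(status.get_obs()["force"])
print(np.mean(F,0),np.std(F,0))
cv2.imwrite("pics/s4.png",s); cv2.imwrite("pics/c4.png",crop(s,290,300,110,100,6))
E
```

```text
9.325 [ 0.55775927 -0.27233706  0.12582588] [-0.529  0.579  1.541  0.     1.022  0.293] 0.2546531423954052 [-0.02  0.19  0.88]
[[0.0, 0.7327, 0.6805], [0.0001, 0.6805, -0.7327], [-1.0, 0.0001, -0.0]] jaw -47.11410914165767
shift cm [-0.01741113  0.01964001 -0.00046605]
[-0.85839349  0.99547703  0.97174471] [0.51846185 0.42877937 0.46809005]
```

View pics/c4.png

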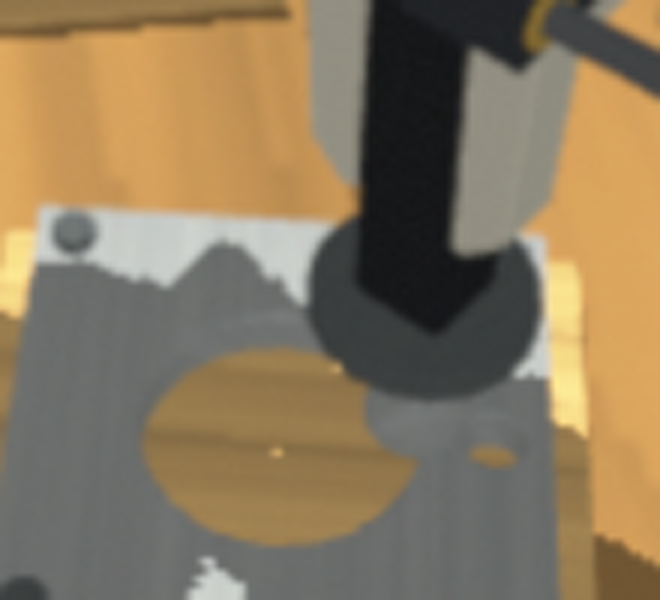

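```bash
python3 - <<'E'
import numpy as np
Y=np.array([.7327,.6805]);Z=np.array([.6805,-.7327])
a=-.199-np.radians(7.5)*np.arange(50); P=3.15*np.c_[np.cos(a),np.sin(a)]
q=np.round(np.c_[P@Y,P@Z],2); d=np.diff(q,axis=0).round(2)
for i in range(0,49,10): print([[[0,float(y),float(z)],[0,0,0],-0.6] for y,z in d[i:i+10]])
E
```

```text
[[[0, -0.35, 0.22], [0, 0, 0], -0.6], [[0, -0.38, 0.17], [0, 0, 0], -0.6], [[0, -0.39, 0.12], [0, 0, 0], -0.6], [[0, -0.41, 0.06], [0, 0, 0], -0.6], [[0, -0.41, 0.02], [0, 0, 0], -0.6], [[0, -0.41, -0.04], [0, 0, 0], -0.6], [[0, -0.4, -0.09], [0, 0, 0], -0.6], [[0, -0.39, -0.15], [0, 0, 0], -0.6], [[0, -0.36, -0.19], [0, 0, 0], -0.6], [[0, -0.33, -0.24], [0, 0, 0], -0.6]]
[[[0, -0.31, -0.28], [0, 0, 0], -0.6], [[0, -0.26, -0.32], [0, 0, 0], -0.6], [[0, -0.22, -0.35], [0, 0, 0], -0.6], [[0, -0.17, -0.38], [0, 0, 0], -0.6], [[0, -0.12, -0.39], [0, 0, 0], -0.6], [[0, -0.06, -0.41], [0, 0, 0], -0.6], [[0, -0.02, -0.41], [0, 0, 0], -0.6], [[0, 0.04, -0.41], [0, 0, 0], -0.6], [[0, 0.09, -0.4], [0, 0, 0], -0.6], [[0, 0.15, -0.39], [0, 0, 0], -0.6]]
[[[0, 0.19, -0.36], [0, 0, 0], -0.6], [[0, 0.24, -0.33], [0, 0, 0], -0.6], [[0, 0.28, -0.31], [0, 0, 0], -0.6], [[0, 0.32, -0.26], [0, 0, 0], -0.6], [[0, 0.35, -0.22], [0, 0, 0], -0.6], [[0, 0.38, -0.17], [0, 0, 0], -0.6], [[0, 0.39, -0.12], [0, 0, 0], -0.6], [[0, 0.41, -0.06], [0, 0, 0], -0.6], [[0, 0.41, -0.02], [0, 0, 0], -0.6], [[0, 0.41, 0.04], [0, 0, 0], -0.6]]
[[[0, 0.4, 0.09], [0, 0, 0], -0.6], [[0, 0.39, 0.15], [0, 0, 0], -0.6], [[0, 0.36, 0.19], [0, 0, 0], -0.6], [[0, 0.33, 0.24], [0, 0, 0], -0.6], [[0, 0.31, 0.28], [0, 0, 0], -0.6], [[0, 0.26, 0.32], [0, 0, 0], -0.6], [[0, 0.22, 0.35], [0, 0, 0], -0.6], [[0, 0.17, 0.38], [0, 0, 0], -0.6], [[0, 0.12, 0.39], [0, 0, 0], -0.6], [[0, 0.06, 0.41], [0, 0, 0], -0.6]]
[[[0, 0.02, 0.41], [0, 0, 0], -0.6], [[0, -0.04, 0.41], [0, 0, 0], -0.6], [[0, -0.09, 0.4], [0, 0, 0], -0.6], [[0, -0.15, 0.39], [0, 0, 0], -0.6], [[0, -0.19, 0.36], [0, 0, 0], -0.6], [[0, -0.24, 0.33], [0, 0, 0], -0.6], [[0, -0.28, 0.31], [0, 0, 0], -0.6], [[0, -0.32, 0.26], [0, 0, 0], -0.6], [[0, -0.35, 0.22], [0, 0, 0], -0.6]]
```

arm_command(
  moves=[
    [[0, -0.35, 0.22], [0, 0, 0], -0.6],
    [[0, -0.38, 0.17], [0, 0, 0], -0.6],
    [[0, -0.39, 0.12], [0, 0, 0], -0.6],
    [[0, -0.41, 0.06], [0, 0, 0], -0.6],
    [[0, -0.41, 0.02], [0, 0, 0], -0.6],
    [[0, -0.41, -0.04], [0, 0, 0], -0.6],
    [[0, -0.4, -0.09], [0, 0, 0], -0.6],
    [[0, -0.39, -0.15], [0, 0, 0], -0.6],
    [[0, -0.36, -0.19], [0, 0, 0], -0.6],
    [[0, -0.33, -0.24], [0, 0, 0], -0.6],
  ],
)

```text
time: 10.98
tool_pos: [0.5286, -0.2977, 0.1257]
orientation: [0.642, 1.473, -0.643]
force: [1.2, -0.3, 0.9]
width: 0.257
```

```bash
cat > k.py <<'E'
from h import *
s=eyes.camera("side")[:,:,::-1].copy();F=[]
for _ in range(4): eyes.camera("top"); F.append(status.get_obs()["force"])
o=status.get_obs();d=o["tool_pos"][:2]-[.527,-.266]
print(o["time"],"r",np.hypot(*d)*1e3,"ang from start",np.degrees(np.arctan2(d[1],d[0])+.199),"z",o["tool_pos"][2],"F",np.mean(F,0).round(2),"width",o["width"])
cv2.imwrite("pics/k%.0f.png"%(o["time"]*100),crop(s,290,300,110,100,6))
E
python3 k.py
```

```text
11.225 r 31.643455203564695 ang from start -75.94657575900129 z 0.1254956350745561 F [-0.69 -0.62  0.93] width 0.257289729044542
```

arm_command(
  moves=[
    [[0, -0.31, -0.28], [0, 0, 0], -0.6],
    [[0, -0.26, -0.32], [0, 0, 0], -0.6],
    [[0, -0.22, -0.35], [0, 0, 0], -0.6],
    [[0, -0.17, -0.38], [0, 0, 0], -0.6],
    [[0, -0.12, -0.39], [0, 0, 0], -0.6],
    [[0, -0.06, -0.41], [0, 0, 0], -0.6],
    [[0, -0.02, -0.41], [0, 0, 0], -0.6],
    [[0, 0.04, -0.41], [0, 0, 0], -0.6],
    [[0, 0.09, -0.4], [0, 0, 0], -0.6],
    [[0, 0.15, -0.39], [0, 0, 0], -0.6],
  ],
)

```text
time: 12.48
tool_pos: [0.4968, -0.2759, 0.1256]
orientation: [0.642, 1.474, -0.643]
force: [1.3, -2.3, 1.9]
width: 0.264
```

```bash
python3 k.py; mv pics/k*.png /tmp/ ; cp $(ls -t /tmp/k*.png|head -1) pics/mid.png
```

```text
12.725 r 31.835886585047394 ang from start -150.83025512934003 z 0.1254270229388046 F [-0.39  0.95  1.03] width 0.2607290021904344
```

View pics/mid.png

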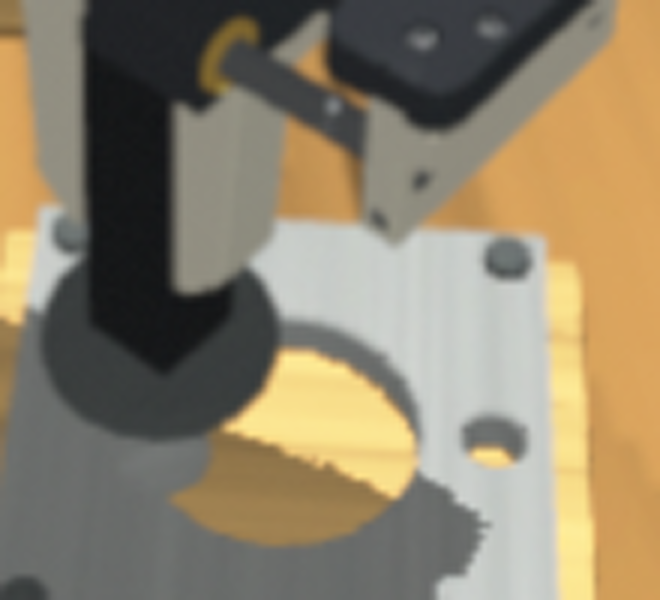

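arm_command(
  moves=[
    [[0, 0.19, -0.36], [0, 0, 0], -0.6],
    [[0, 0.24, -0.33], [0, 0, 0], -0.6],
    [[0, 0.28, -0.31], [0, 0, 0], -0.6],
    [[0, 0.32, -0.26], [0, 0, 0], -0.6],
    [[0, 0.35, -0.22], [0, 0, 0], -0.6],
    [[0, 0.38, -0.17], [0, 0, 0], -0.6],
    [[0, 0.39, -0.12], [0, 0, 0], -0.6],
    [[0, 0.41, -0.06], [0, 0, 0], -0.6],
    [[0, 0.41, -0.02], [0, 0, 0], -0.6],
    [[0, 0.41, 0.04], [0, 0, 0], -0.6],
  ],
)

```text
time: 13.98
tool_pos: [0.5095, -0.2396, 0.1256]
orientation: [0.643, 1.474, -0.642]
force: [-1.4, -2.3, 1.1]
width: 0.254
```

```bash
python3 k.py; mv pics/k*.png pics/mid2.png
```

```text
14.225 r 31.59695178544769 ang from start 134.75969035870546 z 0.1256474308959592 F [0.31 1.32 1.07] width 0.2587937077550293
```

View pics/mid2.png

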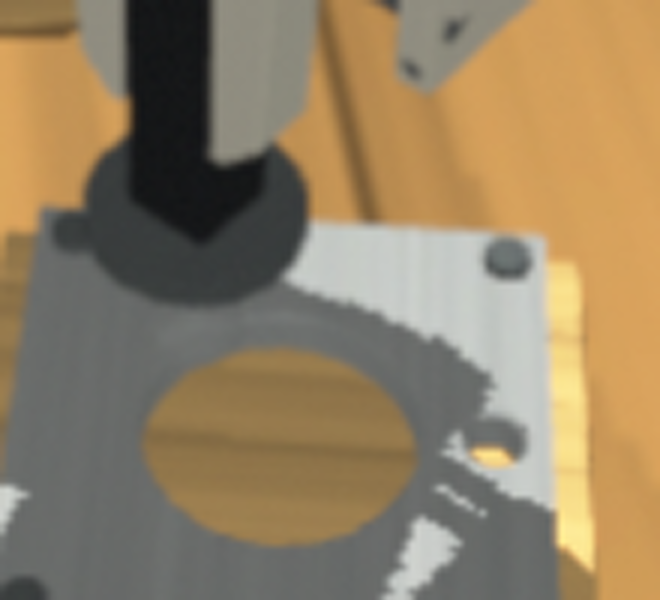

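arm_command(
  moves=[
    [[0, 0.4, 0.09], [0, 0, 0], -0.6],
    [[0, 0.39, 0.15], [0, 0, 0], -0.6],
    [[0, 0.36, 0.19], [0, 0, 0], -0.6],
    [[0, 0.33, 0.24], [0, 0, 0], -0.6],
    [[0, 0.31, 0.28], [0, 0, 0], -0.6],
    [[0, 0.26, 0.32], [0, 0, 0], -0.6],
    [[0, 0.22, 0.35], [0, 0, 0], -0.6],
    [[0, 0.17, 0.38], [0, 0, 0], -0.6],
    [[0, 0.12, 0.39], [0, 0, 0], -0.6],
    [[0, 0.06, 0.41], [0, 0, 0], -0.6],
  ],
)

```text
time: 15.48
tool_pos: [0.5479, -0.2426, 0.1256]
orientation: [0.643, 1.474, -0.642]
force: [-2.3, 1.4, 1.1]
width: 0.258
```

arm_command(
  moves=[
    [[0, 0.02, 0.41], [0, 0, 0], -0.6],
    [[0, -0.04, 0.41], [0, 0, 0], -0.6],
    [[0, -0.09, 0.4], [0, 0, 0], -0.6],
    [[0, -0.15, 0.39], [0, 0, 0], -0.6],
    [[0, -0.19, 0.36], [0, 0, 0], -0.6],
    [[0, -0.24, 0.33], [0, 0, 0], -0.6],
    [[0, -0.28, 0.31], [0, 0, 0], -0.6],
    [[0, -0.32, 0.26], [0, 0, 0], -0.6],
    [[0, -0.35, 0.22], [0, 0, 0], -0.6],
    [[0, 0, 0], [0, 0, 0], -0.6],
  ],
)

```text
time: 16.73
tool_pos: [0.5566, -0.2769, 0.1257]
orientation: [0.642, 1.473, -0.643]
force: [0.2, -0.5, 0.5]
width: 0.258
```

```bash
python3 k.py; python3 d.py .533 .2444 .18
```

```text
16.975 r 31.557644656354473 ang from start -8.273152989947876 z 0.1257558584204641 F [-0.38 -1.66  0.63] width 0.257044742262418
16.975 [ 0.55671523 -0.27662497  0.12575586] [-5.360e-01  5.810e-01  1.538e+00 -1.000e-03  1.022e+00  2.870e-01] 0.257044742262418 [ 0.41 -1.41  0.21]
[[0.0002, 0.7326, 0.6807], [-0.0007, 0.6807, -0.7326], [-1.0, -0.0003, 0.0007]] jaw -47.104594109389566
shift cm [ -5.46201242  33.7249511  -39.78080849]
```

arm_command(
  moves=[
    [[-1, 0, 0], [0, 0, 0], -0.6],
    [[-2.2, 0, 0], [0, 0, 0], -0.6],
    [[-2.3, 1.4, -1.6], [0, 0, 0], -0.6],
    [[0, 3.0, -3.6], [0, 0, 0], -0.6],
    [[0, 3.4, -4.0], [0, 0, 0], -0.6],
    [[0, 3.4, -4.0], [0, 0, 0], -0.6],
    [[0, 3.4, -4.0], [0, 0, 0], -0.6],
    [[0, 3.4, -4.0], [0, 0, 0], -0.6],
    [[0, 3.4, -4.0], [0, 0, 0], -0.6],
    [[0, 3.4, -4.0], [0, 0, 0], -0.6],
  ],
)

```text
time: 18.23
tool_pos: [0.5391, 0.1082, 0.181]
orientation: [0.643, 1.474, -0.643]
force: [0.5, -0.7, -2.6]
width: 0.255
```

arm_command(
  moves=[
    [[0, 3.4, -4.0], [0, 0, 0], -0.6],
    [[0, 3.0, -3.6], [0, 0, 0], -0.6],
    [[0, 1.9, -2.1], [0, 0, 0], -0.6],
    [[0, 0, 0], [0, 0, 0], -0.6],
    [[0, 0, 0], [0, 0, 0], -0.6],
    [[0, 0, 0], [0, 0, 0], -0.6],
  ],
)

```text
time: 18.98
tool_pos: [0.5345, 0.233, 0.1807]
orientation: [0.643, 1.474, -0.644]
force: [0.1, 0.6, -2.4]
width: 0.257
```

```bash
python3 d.py .533 .2444 .1
```

```text
18.975 [0.5345282  0.23299884 0.18072038] [ 0.331  0.451  1.602 -0.     1.089  1.155] 0.2571097898684319 [ 0.15  0.61 -2.41]
[[-0.0003, 0.7334, 0.6797], [-0.0002, 0.6797, -0.7334], [-1.0, -0.0003, -0.0001]] jaw -47.176052940874
shift cm [ 8.07188639  0.66542169 -0.93961468]
```

arm_command(
  moves=[
    [[0, 0.67, -0.94], [0, 0, 0], -0.6],
    [[0, 0, 0], [0, 0, 0], -0.6],
    [[0, 0, 0], [0, 0, 0], -0.6],
    [[1, 0, 0], [0, 0, 0], -0.6],
    [[0, 0, 0], [0, 0, 0], -0.6],
  ],
)

```text
time: 19.6
tool_pos: [0.5325, 0.2451, 0.1695]
orientation: [0.642, 1.475, -0.644]
force: [0.3, 0.4, -2.1]
width: 0.256
```

```bash
python3 d.py .533 .2444 .1
```

```text
19.6 [0.53245488 0.24505545 0.16946779] [ 0.352  0.47   1.603 -0.     1.071  1.174] 0.25572159019907525 [ 0.28  0.35 -2.14]
[[-0.0018, 0.7328, 0.6804], [-0.0007, 0.6804, -0.7328], [-1.0, -0.0018, -0.0007]] jaw -47.121493818091515
shift cm [6.94671154 0.00805466 0.09024622]
```

arm_command(
  moves=[
    [[1.5, 0, 0.05], [0, 0, 0], -0.6],
    [[1.5, 0, 0], [0, 0, 0], -0.6],
    [[1.5, 0, 0], [0, 0, 0], -0.6],
    [[1.2, 0, 0], [0, 0, 0], -0.6],
    [[0.9, 0, 0], [0, 0, 0], -0.6],
    [[0.2, 0, 0], [0, 0, 0], -0.6],
    [[0, 0, 0], [0, 0, 0], -0.6],
    [[0, 0, 0], [0, 0, 0], -0.6],
  ],
)

```text
time: 20.6
tool_pos: [0.5336, 0.2451, 0.1031]
orientation: [0.643, 1.473, -0.642]
force: [-0.1, 0.3, -1.5]
width: 0.258
```

```bash
python3 d.py .533 .2444 .1
```

```text
20.6 [0.53361132 0.24509707 0.1031295 ] [0.351 0.555 1.651 0.    0.936 1.174] 0.25817856124472144 [-0.13  0.33 -1.52]
[[0.0008, 0.7328, 0.6805], [0.0003, 0.6805, -0.7328], [-1.0, 0.0008, 0.0003]] jaw -47.117783621239184
shift cm [ 0.31287745 -0.09248734  0.00937679]
```

arm_command(
  moves=[
    [[0.1, 0, 0], [0, 0, 0], -0.6],
    [[0.1, 0, 0], [0, 0, 0], -0.6],
    [[0.1, 0, 0], [0, 0, 0], -0.6],
    [[0, 0, 0], [0, 0, 0], -0.6],
  ],
)

```text
time: 21.1
tool_pos: [0.5334, 0.245, 0.0999]
orientation: [0.643, 1.473, -0.642]
force: [-1.9, -0.7, 1.0]
width: 0.256
```

```bash
python3 d.py .533 .2444 .1
```

```text
21.1 [0.5333938  0.24503337 0.0998789 ] [0.351 0.559 1.653 0.    0.93  1.174] 0.2562471024321497 [-1.85 -0.68  1.  ]
[[0.0002, 0.7327, 0.6805], [0.0001, 0.6805, -0.7327], [-1.0, 0.0002, 0.0001]] jaw -47.11726484543605
shift cm [-0.01212232 -0.07195404  0.01961301]
```

Seated (force turned positive). Open and withdraw straight up.

arm_command(
  moves=[
    [[0, 0, 0], [0, 0, 0], -0.2],
    [[0, 0, 0], [0, 0, 0], 0.1],
    [[0, 0, 0], [0, 0, 0], 0.1],
    [[0, 0, 0], [0, 0, 0], 0.1],
    [[0, 0, 0], [0, 0, 0], 0.1],
    [[-1, 0, 0], [0, 0, 0], 0.1],
    [[-2, 0, 0], [0, 0, 0], 0.1],
    [[-3, 0, 0], [0, 0, 0], 0.1],
    [[-4, 0, 0], [0, 0, 0], 0.1],
    [[-4, 0, 0], [0, 0, 0], 0.1],
  ],
)

```text
time: 22.35
tool_pos: [0.5332, 0.245, 0.2417]
orientation: [0.643, 1.473, -0.642]
force: [-0.8, -0.3, -0.6]
width: 0.55
```

arm_command(
  moves=[
    [[-2, -3, 3], [0, 0, 0], 0.1],
    [[0, -4, 4], [0, 0, 0], 0.1],
    [[0, -4, 4], [0, 0, 0], 0.1],
    [[0, -3, 3], [0, 0, 0], 0.1],
    [[0, 0, 0], [0, 0, 0], 0.1],
    [[0, 0, 0], [0, 0, 0], 0.1],
  ],
)

```text
time: 23.1
tool_pos: [0.5261, 0.0476, 0.2601]
orientation: [0.643, 1.473, -0.642]
force: [0.2, 0.1, 0.5]
width: 0.552
```

```bash
python3 d.py; python3 - <<'E'
from h import *
t=eyes.camera("top")[:,:,::-1].copy();s=eyes.camera("side")[:,:,::-1].copy()
cv2.imwrite("pics/end.png",np.hstack([crop(t,125,215,100,100,4),crop(s,255,130,100,100,4)]))
E
```

```text
23.1 [0.5260873  0.04758653 0.26011916] [0.002 0.27  1.657 0.    1.214 0.824] 0.5520208595637313 [0.23 0.08 0.51]
[[0.0006, 0.7329, 0.6804], [0.0003, 0.6804, -0.7329], [-1.0, 0.0006, 0.0002]] jaw -47.127875191294805
```

View pics/end.png

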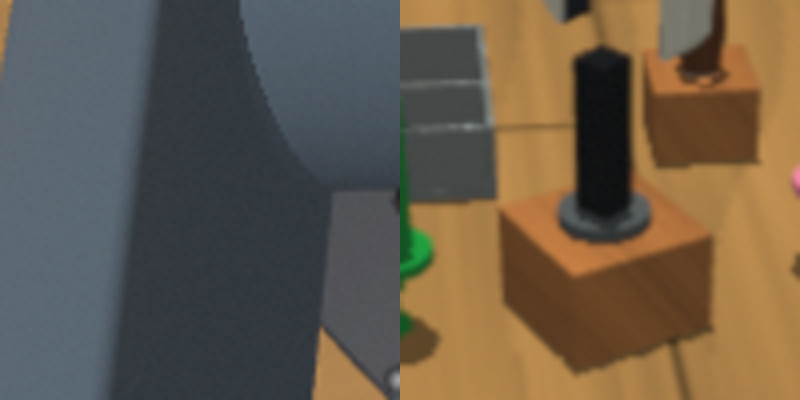

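The side view shows the tool upright with its guard flat on the stand, at about (604,215) in the crop, and the gripper clear of it.

```bash
python3 -c "
from plant import ticket
print(ticket.hand_in())"
```

```text
the job is handed in; nothing more can be done
None
```

The job is done and handed in at about 23 s of the 64 s allowed. I took the tool from its stand and ran the blade clockwise round the wide hole. The run started at the point nearest the bolt hole and ended about 8° past it. I then lifted the tool off, put it back in its stand and let go.

- **Position on the edge:** in the side view the blade's axis sat about 2.4 mm inside the edge at the start and near the far side. On the y axis it could not be read as well, because the grey blade was over a grey plate; there I relied on calibration good to about 2 mm.
- **Pressing force:** the upward force stayed steady all round, about 3 to 3.5 N above the hanging weight. That suggests about 6 to 8 mm of spring travel. The geometry gave 6 mm, and I left the small disagreement uncorrected because it is within the force noise.
- **Pauses:** I paused about 0.25 s at two points on the circle (near 75° and 150°) and again near 225° to measure, with the blade still pressed on.
- **Camera disagreement:** the two cameras placed the hole and the tool 2 to 3 mm apart. I averaged them and corrected using the tool's position relative to the hole.
- **Final check:** the last side picture shows the tool upright with its guard flat on the stand and the gripper clear. In the top picture the arm blocked the view of the stand, so that view confirmed nothing.

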